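Set a clamp gap with a gauge blade

ROBOT

A 6-joint arm with a two-finger parallel gripper is mounted at the origin on the work surface. World frame = base frame: x ahead of the robot, y to its left, z up, the work surface at z = 0. Lengths are in m, angles in degrees, forces in N, time in s.
With the tool pointing down it reaches from about 0.4 to 0.825 m from the base axis. Payload 7 kg.
Tool frame: the origin (TCP) lies at the very end of the fingers, on their centre line; the grasp point (between the pads) lies 19 mm behind it; z points along the fingers, y is the line along which they close (so a half turn about z gives the same grasp; the last joint's range is limited). The gripper opens to 88 mm and grips with 3 to 60 N. Pads are 19 mm wide; open, the fingers measure 130 mm over their backs; the gripper's body (78 mm by 193 mm) begins 47 mm behind the grasp point.
Start: joints at [82.855, 20.546, 0.682, 0, -70.136, -16.507], TCP at [0.271, 0.618, 0.227] pointing down, gripper open.
Joint ranges: [-176.03, 176.03], [-82.01, 121.73], [-58.28, 71.71], [-173.87, 95.51], [-174.79, -0.11], [-173.66, 173.66]. Speed limits (degrees/s): [136.94, 136.94, 172.46, 180, 180, 180].

INTERFACE

Orientations are given as [roll, pitch, yaw] about the fixed x, y, z axes, in that order (R = Rz(yaw) Ry(pitch) Rx(roll)).
In Python, from plant import ctrl gives the robot as it stands.
- The arm moves only by the tool carry_out, never from a script. Its argument "deltas" is a list that holds one entry, the list of rows, each a list of 5 numbers: the shift along the tool's x, y, z scaled (see below), then the turn about the tool's z scaled (see below), then the opening, from -1 (shut) to 1 (fully open). A call has 1 to 5 rows; each row is the pose to reach, as a shift and turn from the pose commanded when the call began, along the tool's axes at that moment, turning the shorter way round; what a row does not reach only later rows make up. The controller multiplies each number of a shift by 20 cm and each number of a turn by 2 pi rad. A row lasts 1/10 s, in which the tool goes at most 50 mm and 8.59 degrees, less where a joint would pass 70% of its speed; a pose out of reach is approached as far as the arm can. A call with a number of a shift or a turn outside -1 to 1 is refused whole. A call with a gripper value outside its range is refused whole. The fingers move at their own pace and stop on an object; the grip force is fixed at half the most. Time passes only in rows, so rows that repeat a pose let the fingers close. It gives the time, the measured TCP pose, the force, the opening and the grip force at its end, in the units of the state.
- ctrl.get_obs(): the state, without advancing time (a new reading comes with each control period).
- ctrl.snapshot(name): name is "scene" or "top"; returns a dict with "color" (420x560x3 uint8, red, green, blue), "camera_matrix" (3x3 intrinsics, pixels), "R" (3x3) and "t" (3): a world point X has camera coordinates R X + t. Camera axes: x right, y down, z forward; pixel columns grow to the right and rows downward; lengths in m; the calibration is good to about 2 mm. A picture is of the moment at which its call begins. There is no depth.
- ctrl.close_job(): hands the job in; it is judged then, once.
Trained networks look in a picture, given as the dict that the camera call returned (one of the last four; its "shot" number tells which), for a name from the list of things; names that differ only in an ending like _2 or _b are one class to them, and where a whole thing is asked for, a point or a joint stands for the part that bears it (a point fixed in the world has none). Each returns a list of dicts, best first, with "p" (0 to 1); they miss things now and then, are a little off and sometimes report something else, mostly with a low value. They report only what shows in the picture. A call takes as long as a camera call.
- ctrl.search_frame(picture, name): "centre" ([column, row] in pixels, amid what is visible of it).
- ctrl.silhouettes(picture, name): "mask" (420x560 bool, what is visible of it) and "centre" ([column, row] in pixels, amid what is visible of it).
- ctrl.spot_point(picture, name): "centre" ([column, row] in pixels: a listed point, or the origin of a listed thing).
The state is a dict: "clock": time; "joint_pos": joint angles; "qvel": joint speeds; "tau": joint torques, N m; "tool_pos": TCP position; "orientation": TCP orientation; "force": force on the tool from outside, world axes, zero at the start; "moment": the same for the moment, N m; "opening": finger opening in m; "gripper_force": force on a finger pad.
Only numpy, scipy, OpenCV 4.12 (cv2) and the standard library are available. Lean on these libraries where they do the work, as an engineer would, in place of code of your own. Each camera call takes 0.05 s, during which the arm holds its last target. There are 200 camera calls.

TASK

Set the gap of the blue-and-white clamp to the thickness of the red-handled gauge blade: lift the gauge out of its stand, slide its blade down into the clamp's slanting gap until the tip rests on the bottom, and let go without dropping it in. Then push the clamp's sliding jaw by its green tab until it closes snugly on the blade, and leave the gauge standing in the clamp. Leave the other loose things on the bench where they are.

Things in the scene. Friction and masses are not known exactly. Their poses are not given: they have to be found in the camera images.
- gauge_grip (a point): Centre of the gauge's red handle (55 long, 30 wide, 16 mm thick). Below it, in line, a steel blade 120 x 30 x 6 mm; gauge 175 mm long, 0.2 kg, centre of mass 74 mm from the tip. Axes: x across the thickness, y across the width, z from tip to handle. Starts upright in the stand, tip down, this point about 158 mm over the table. The same when turned half round about z.
- gauge_tip (a point): Middle of the end face of the gauge's blade, 147.5 mm from the handle centre along -z; same axes as gauge_grip. A black line across the blade marks 80 mm from the tip.
- gauge_stand: Fixed stand holding the gauge at the start: blue base 100 x 100 x 10 mm, on it an aluminium block 52.5 (x) x 70 (y) mm, its top 60 mm over the table, with an upright slot 8.5 (x) x 34 (y) mm, 50 mm deep. Origin on the table under the middle of the slot, z up.
- fixed_jaw: Fixed steel jaw of the clamp. Origin at the gap's bottom, mid-width, on the jaw's face, 20 mm over the table. z points up out of the gap, leaning 30 deg from vertical towards the robot (give or take the clamp's yaw); x, square to the face, points into the gap towards the sliding jaw, 30 deg upward; y level across the width. Gap: x = 0 to 0.866 x jaw, 80 mm deep along z.
- clamp: The clamp, blue and white, fixed to the table, carrying both jaws. Blue base 215 x 100 mm, 14 mm thick. Its x axis is level, along the slide, pointing away from the robot. The upper edge of the fixed jaw is 89 mm over the table. White side cheeks, 60 mm high and 42 mm apart inside, bound the gap across its width. Origin on the table, 20 mm nearer the robot than the gap's bottom.
- jaw (a joint): Opening of the sliding jaw in m, measured level: 0 when the jaws touch, 0.018 fully open; starts at 0.012 to 0.017. It slides level along clamp's x; opens away from the robot, closes towards it. Friction about 3 N; it stays where it is left. With the 6 mm blade flat in the gap it stops at about 0.0069.
- jaw_tab (a point): Centre of the green tab standing on the sliding jaw, about 94 mm over the table; moves with the jaw. Tab 12 mm thick along the slide, 34 mm wide, top 117 mm over the table; it stands 46 mm above the jaw's aluminium deck, which runs on 46 mm behind the tab's rear face. Axes as clamp.
- tube_center (a point): Loose bystander: aluminium tube with white cap standing upright, 53 mm across, 116 mm tall; middle of its height.
- grey_case: Loose bystander: grey case 60 x 150 x 36 mm; centre of its underside.
- red_case: Loose bystander: red case with clear lid 100 x 75 x 40 mm; centre of its underside.
- blue_case: Loose bystander: blue box with clear lid 70 x 70 x 45 mm; centre of its underside.
- loupe: Loose bystander: black round loupe 52 mm across, 34 mm high; centre of its underside.
- wrench: Loose bystander: steel wrench lying flat; its middle.

How it is judged (in metres and radians):
On the way, in this order (a step that is already met when the one before it is completed fails the run):
1. the gauge is drawn clear out of its stand (z of gauge_tip in the frame of gauge_stand above 0.065 m), for 0.1 s.
2. the blade stands in the gap, tip on the bottom, let go, with the jaw still open (z of gauge_tip in the frame of fixed_jaw between -0.004 and 0.005 m and x of gauge_tip in the frame of fixed_jaw between -0.001 and 0.018 m and y of gauge_tip in the frame of fixed_jaw between -0.009 and 0.009 m and angle between the z axis of gauge_tip and the z axis of fixed_jaw, either way round below 0.2 rad and contact force between the fingers and gauge below 0.2 N and value of joint jaw above 0.0095 m), for 0.2 s.
3. the jaw is closed on the blade (z of gauge_tip in the frame of fixed_jaw between -0.004 and 0.005 m and x of gauge_tip in the frame of fixed_jaw between -0.001 and 0.018 m and y of gauge_tip in the frame of fixed_jaw between -0.009 and 0.009 m and angle between the z axis of gauge_tip and the z axis of fixed_jaw, either way round below 0.1 rad and value of joint jaw below 0.0085 m), for 0.2 s.
At the end, for the whole second after the job is handed in: The gauge stands released and at rest in the clamp's gap, its tip within 5 mm of the bottom and within 9 mm of the middle of the width, lined up with the gap to 0.1 rad, and the sliding jaw is closed on the blade (jaw opening under 8.5 mm) (all of step 3 and linear speed of gauge below 0.02 m/s); the robot touches nothing.
It fails at once if a loose bystander is moved more than 25 mm (distance of any of grey_case, red_case, blue_case, loupe, tube_center, wrench from where it was at the start of the episode above 0.025 m).
It fails at once if the gauge is dropped (falls faster than 0.4 m/s out of the fingers) (contact force between the fingers and gauge below 0.05 N and linear speed of gauge above 0.4 m/s).
It also fails if it takes over 59 s, if anything falls off the work surface, if the arm or the gripper's body presses on something with over 40 N, if the wrist force passes 120 N, or if a joint passes its speed limit or range.

## Working session

There is one attempt and no reset: what is moved stays moved. The work goes in short steps, Python scripts to look and compute and a tool call to move; the robot and the scene stay as the last step left them, time stands still between calls to the robot, and variables do not carry over. Pictures are saved under pics/ and viewed, at most 10 in all, crops included, and the job is handed in when it is done.

Besides the shell and the picture viewer there is one more tool, called after "Emit:" by a JSON object that holds its "name" and its "arguments", one argument or row to a line. carry_out: Moves the arm, as the interface text tells. Its arguments: {"type":"object","properties":{"deltas":{"type":"array"}},"required":["deltas"]}

```bash
ls; mkdir -p pics; cat > h.py <<'E'
import numpy as np, cv2
from plant import ctrl
def snap(n):
    return ctrl.snapshot(n)
def ray(p,uv):
    K=np.array(p["camera_matrix"]);R=np.array(p["R"]);t=np.array(p["t"])
    d=R.T@np.linalg.solve(K,[uv[0],uv[1],1]);return -R.T@t,d/np.linalg.norm(d)
def atz(p,uv,z):
    c,d=ray(p,uv);return c+d*(z-c[2])/d[2]
def tri(L):
    A=np.zeros((3,3));b=np.zeros(3)
    for p,uv in L:
        c,d=ray(p,uv);M=np.eye(3)-np.outer(d,d);A+=M;b+=M@c
    x=np.linalg.solve(A,b)
    return x,[float(np.linalg.norm(np.cross(x-ray(p,uv)[0],ray(p,uv)[1]))) for p,uv in L]
def proj(p,X):
    q=np.array(p["R"])@X+np.array(p["t"]);q=np.array(p["camera_matrix"])@q;return q[:2]/q[2]
E
python3 - <<'E'
from h import *
np.set_printoptions(precision=4,suppress=True)
print(ctrl.get_obs())
P={n:snap(n) for n in("scene","top")}
for n in P:
    cv2.imwrite(f"pics/{n}0.png",P[n]["color"][...,::-1]); 
    R=np.array(P[n]["R"]);print(n,-R.T@P[n]["t"],P[n]["camera_matrix"][0][0])
for k in ["gauge_grip","gauge_tip","gauge_stand","fixed_jaw","clamp","jaw_tab","tube_center","grey_case","red_case","blue_case","loupe","wrench"]:
    L=[]
    for n in P:
        r=ctrl.spot_point(P[n],k)
        if r: L.append((P[n],r[0]["centre"]));print(k,n,np.array(r[0]["centre"]),round(r[0]["p"],2))
    if len(L)==2: print("   ",*tri(L))
E
```

```text
pics
{'clock': 0.0, 'joint_pos': array([ 82.8568,  20.5906,   0.6338,  -0.0184, -70.1365, -16.5059]), 'qvel': array([ 0.0401, -0.0025,  0.0835, -0.1026, -0.0138,  0.0646]), 'tau': array([  0.0004, -58.271 ,  29.3067,   6.9974,   0.0073,  -0.0002]), 'tool_pos': array([0.2706, 0.6178, 0.2256]), 'orientation': array([179.9056,  -0.0099, -23.6554]), 'force': array([0.7749, 0.6121, 0.5082]), 'moment': array([ 0.0238, -0.0219, -0.0116]), 'gripper_force': 0.0, 'opening': 0.08759550380536936}
scene [ 1.0129 -0.5439  1.0321] 522.3592667310543
top [0.3456 0.0023 1.5399] 492.7189668886668
gauge_grip scene [351.1 168. ] 0.72
gauge_grip top [216.5 194.6] 0.62
    [0.5922 0.205  0.153 ] [0.007988615491617708, 0.007988615491617746]
gauge_tip scene [417.7 193.9] 0.55
gauge_stand scene [342.5 210.3] 0.97
gauge_stand top [229.7 206.4] 0.72
    [0.587  0.1889 0.0057] [0.000970410065596583, 0.0009704100655963273]
fixed_jaw top [341.9 208.8] 0.62
clamp scene [238.6 300.3] 0.89
clamp top [342.6 214.6] 0.59
    [ 0.5657 -0.1679  0.0056] [0.002050531600060123, 0.0020505316000601396]
jaw_tab scene [251.7 299.9] 0.74
jaw_tab top [350.9 188.3] 0.94
    [ 0.6292 -0.1837  0.103 ] [0.004491875955016191, 0.004491875955016197]
tube_center scene [217.9 410.9] 0.81
tube_center top [414.1 165.7] 0.98
    [ 0.7154 -0.3794  0.0569] [0.0010328849535668303, 0.0010328849535668537]
grey_case scene [352.5 165.7] 0.7
grey_case top [177.9 173.4] 0.83
    [0.6144 0.2743 0.1482] [0.06541266684405085, 0.06541266684405053]
red_case scene [343.6 148.3] 0.66
red_case top [168.7 242.6] 0.87
    [0.4642 0.3697 0.0139] [0.007277461735767191, 0.0072774617357673835]
blue_case scene [320.6 273.3] 0.94
blue_case top [287.9 187.4] 0.84
    [ 0.6548  0.008  -0.004 ] [0.0019110964265366174, 0.0019110964265367056]
loupe scene [346.1 150.8] 0.69
loupe top [285.9 255.1] 0.69
    [0.5148 0.0705 0.2641] [0.11162321509063383, 0.1116232150906338]
wrench top [411.5 252.8] 0.55
```

```bash
python3 - <<'E'
import cv2
s=cv2.imread("pics/scene0.png");t=cv2.imread("pics/top0.png")
cv2.imwrite("pics/scene_a.png",cv2.resize(s,(800,600),interpolation=cv2.INTER_CUBIC))
a=cv2.resize(t[150:250,175:275],(400,400),interpolation=cv2.INTER_CUBIC)
b=cv2.resize(t[150:250,300:400],(400,400),interpolation=cv2.INTER_CUBIC)
c=cv2.hconcat([a,b]);cv2.imwrite("pics/top_a.png",c)
E
```

```text
(no output)
```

View pics/scene_a.png

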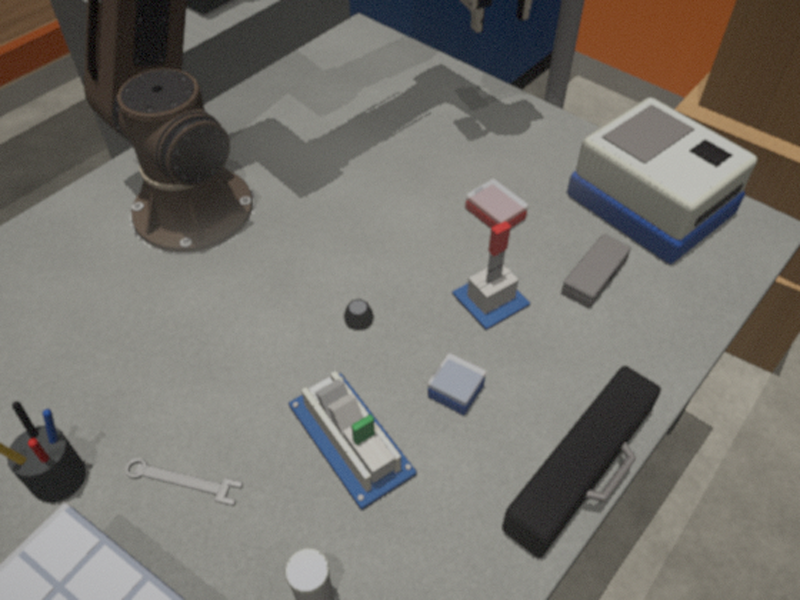

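View pics/top_a.png

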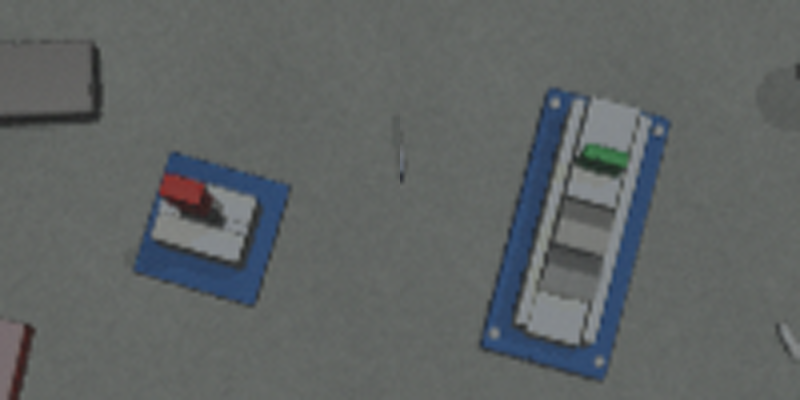

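The scene view shows the gauge upright in its stand (about 497,240 in the 800x600 view) and the clamp at about (350,435). In the top crop both blue bases are turned about -14°, with the green tab on the far side and the slot parallel to the clamp's width. Next I refine both poses from the blue base outlines.

```bash
python3 - <<'E'
from h import *
np.set_printoptions(precision=4,suppress=True)
T=snap("top");S=snap("scene")
def hsv(p):
    return cv2.cvtColor(cv2.resize(p["color"],None,fx=4,fy=4,interpolation=cv2.INTER_CUBIC),cv2.COLOR_RGB2HSV)
def rect(p,name,z,near):
    h=hsv(p);m=cv2.inRange(h,(102,100,40),(125,255,255))
    n,l,st,c=cv2.connectedComponentsWithStats(m)
    pts=[]
    q=near
    ys,xs=np.nonzero(m); uv=np.c_[xs,ys]/4-0.375
    uv=uv[np.linalg.norm(uv-q,axis=1)<45]
    hull=cv2.convexHull(uv.astype(np.float32))[:,0]
    W=np.array([atz(p,u,z)[:2] for u in hull])
    r=cv2.minAreaRect((W*1000).astype(np.float32));print(name,r);print(cv2.boxPoints(r))
rect(T,"stand",.010,np.array([228.,207]))
rect(T,"clamp",.014,np.array([344.,208]))
def blob(p,lo,hi,near,rad):
    m=cv2.inRange(hsv(p),lo,hi);ys,xs=np.nonzero(m);uv=np.c_[xs,ys]/4-0.375
    return uv[np.linalg.norm(uv-np.array(near),axis=1)<rad]
lo,hi=(0,140,60),(8,255,255)
a=blob(T,lo,hi,(221,198),14);b=blob(S,lo,hi,(349,167),16)
print("red",len(a),a.mean(0),a.min(0),a.max(0),len(b),b.mean(0),b.min(0),b.max(0));print(tri([(T,a.mean(0)),(S,b.mean(0))]))
lo,hi=(50,100,30),(85,255,255)
a=blob(T,lo,hi,(351,189),14);b=blob(S,lo,hi,(254,300),16)
print("green",len(a),a.mean(0),len(b),b.mean(0));print(tri([(T,a.mean(0)),(S,b.mean(0))]))
W=np.array([atz(T,u,.112)[:2] for u in a])*1000
print("tab rect",cv2.minAreaRect(cv2.convexHull(W.astype(np.float32))))
# predicted handle centre/top in views for tri
for k in["gauge_grip","jaw_tab"]:
    for p in(T,S):
        print(k,[ (np.array(r["centre"]),round(r["p"],2)) for r in ctrl.silhouettes(p,k)[:1]])
# profile along clamp centre line, top view
E
```

```text
stand ((586.3579711914062, 196.00390625), (99.13813781738281, 98.84760284423828), 74.5784683227539)
[[525.5323 161.3622]
 [620.821  135.0768]
 [647.1837 230.6456]
 [551.895  256.931 ]]
clamp ((587.9119262695312, -168.1261444091797), (98.85672760009766, 213.45263671875), 75.54579162597656)
[[ 472.2262 -189.3504]
 [ 678.9224 -242.6295]
 [ 703.5977 -146.9019]
 [ 496.9014  -93.6228]]
red 789 [220.049 197.01 ] [214.875 193.875] [225.125 200.375] 1963 [349.8926 160.8704] [341.125 152.875] [358.625 176.875]
(array([0.5854, 0.1953, 0.1778]), [0.0019750549606091508, 0.0019750549606090658])
green 576 [350.9657 188.5312] 1189 [253.7448 295.871 ]
(array([ 0.6284, -0.1804,  0.1129]), [0.0015843512749316503, 0.0015843512749315785])
tab rect ((629.7307739257812, -178.73858642578125), (32.47591018676758, 11.191317558288574), 75.53829193115234)
gauge_grip [(array([220.7, 196.7]), 0.49)]
gauge_grip [(array([350.2, 174.2]), 0.9)]
jaw_tab [(array([347. , 193.1]), 0.58)]
jaw_tab [(array([348.3, 174.1]), 0.64)]
```

Emit:
{"name": "carry_out", "arguments": {
  "deltas": [
    [[0.763,0.434,0,0,1],[0.763,0.434,0,0,1],[0.763,0.434,0,0,1],[0.763,0.434,0,0,1]]
  ]
}}

```text
clock: 2.0
tool_pos: [0.3772, 0.4747, 0.2269]
orientation: [-180.0, -0.0, -23.7]
force: [1.2, 0.8, 0.3]
opening: 0.0877
gripper_force: 0.0
```

Emit:
{"name": "carry_out", "arguments": {
  "deltas": [
    [[0.763,0.434,0,0,1],[0.763,0.434,0,0,1],[0.763,0.434,0,0,1],[0.763,0.434,0,0,1]]
  ]
}}

```text
clock: 2.4
tool_pos: [0.4822, 0.334, 0.2269]
orientation: [-180.0, -0.0, -23.8]
force: [0.8, 0.7, -0.2]
opening: 0.0877
gripper_force: 0.0
```

Emit:
{"name": "carry_out", "arguments": {
  "deltas": [
    [[0.763,0.434,0,-0.0229,1],[0.763,0.434,0,-0.0229,1],[0.763,0.434,0,-0.0229,1],[0.763,0.434,0,-0.0229,1],[0.763,0.434,0,-0.0229,1]]
  ]
}}

```text
clock: 2.9
tool_pos: [0.5873, 0.193, 0.2263]
orientation: [180.0, -0.0, -15.6]
force: [0.5, -0.0, -0.6]
opening: 0.0879
gripper_force: 0.0
```

Emit:
{"name": "carry_out", "arguments": {
  "deltas": [
    [[-0.008,-0.013,0.2,0,1],[-0.008,-0.013,0.44,0,1],[-0.008,-0.013,0.44,0,1]]
  ]
}}

```text
clock: 3.2
tool_pos: [0.5807, 0.1973, 0.1325]
orientation: [179.6, 0.5, -15.5]
force: [-1.2, -0.7, -0.6]
opening: 0.0879
gripper_force: 0.0
```

```bash
python3 - <<'E'
from h import *
np.set_printoptions(precision=4,suppress=True)
o=ctrl.get_obs();print(o["tool_pos"],o["orientation"])
T=snap("top");S=snap("scene")
yaw=np.radians(-14.45);a=np.array([np.cos(yaw),np.sin(yaw),0]);b=np.array([-np.sin(yaw),np.cos(yaw),0]);c=np.array([.5879,-.1681,0])
for z in(.089,.071):
    g=cv2.cvtColor(T["color"],cv2.COLOR_RGB2GRAY)
    s=np.arange(-.10,.06,.002)
    I=[np.mean([cv2.getRectSubPix(g,(1,1),tuple(map(float,proj(T,c+a*x+b*y+[0,0,z]))))[0,0] for y in np.arange(-.010,.011,.004)]) for x in s]
    print(z,[(int(round(x*1000)),int(i)) for x,i in zip(s,I)])
for p in(T,S):
  for k,z in(("fixed_jaw",.02),("clamp",0),("jaw_tab",.094)):
    for r in ctrl.spot_point(p,k)[:1]:
        X=atz(p,r["centre"],z)-c;print(k,X@a,X@b,round(r["p"],2))
top=S["color"]
X=c+[0,0,.05];u=proj(S,X).astype(int);print(u)
A=cv2.resize(S["color"][u[1]-55:u[1]+55,u[0]-70:u[0]+70],(700,550),interpolation=cv2.INTER_CUBIC)
cv2.imwrite("pics/clampS.png",A[...,::-1])
E
```

```text
[0.5807 0.1973 0.1325] [179.5851   0.4617 -15.4702]
0.089 [(-100, 74), (-98, 72), (-96, 88), (-94, 128), (-92, 148), (-90, 153), (-88, 153), (-86, 153), (-84, 153), (-82, 154), (-80, 153), (-78, 153), (-76, 154), (-74, 154), (-72, 153), (-70, 153), (-68, 153), (-66, 150), (-64, 136), (-62, 120), (-60, 117), (-58, 120), (-56, 121), (-54, 122), (-52, 121), (-50, 122), (-48, 122), (-46, 122), (-44, 119), (-42, 107), (-40, 97), (-38, 91), (-36, 90), (-34, 88), (-32, 85), (-30, 80), (-28, 74), (-26, 84), (-24, 114), (-22, 132), (-20, 136), (-18, 137), (-16, 137), (-14, 137), (-12, 138), (-10, 137), (-8, 134), (-6, 123), (-4, 110), (-2, 103), (0, 101), (2, 101), (4, 101), (6, 98), (8, 87), (10, 82), (12, 113), (14, 142), (16, 151), (18, 154), (20, 154), (22, 153), (24, 152), (26, 150), (28, 149), (30, 149), (32, 137), (34, 104), (36, 72), (38, 54), (40, 52), (42, 57), (44, 77), (46, 100), (48, 110), (50, 110), (52, 105), (54, 111), (56, 133), (58, 148)]
0.071 [(-100, 77), (-98, 75), (-96, 72), (-94, 86), (-92, 123), (-90, 146), (-88, 152), (-86, 153), (-84, 153), (-82, 153), (-80, 154), (-
[... 298 characters left out ...]
, 83), (-26, 77), (-24, 75), (-22, 97), (-20, 125), (-18, 134), (-16, 137), (-14, 137), (-12, 137), (-10, 137), (-8, 138), (-6, 137), (-4, 131), (-2, 118), (0, 107), (2, 102), (4, 101), (6, 101), (8, 101), (10, 97), (12, 84), (14, 86), (16, 120), (18, 145), (20, 152), (22, 154), (24, 154), (26, 153), (28, 151), (30, 150), (32, 149), (34, 148), (36, 134), (38, 102), (40, 71), (42, 54), (44, 51), (46, 57), (48, 77), (50, 99), (52, 108), (54, 109), (56, 106), (58, 110)]
fixed_jaw -0.006232902496920012 0.002809834993811879 0.61
clamp -0.02635199386545233 -0.004909999977699746 0.82
jaw_tab -0.1944621468988227 0.13998156769311443 0.4
jaw_tab 0.03647167411931365 -0.010409881423695217 0.62
[245 295]
```

View pics/clampS.png

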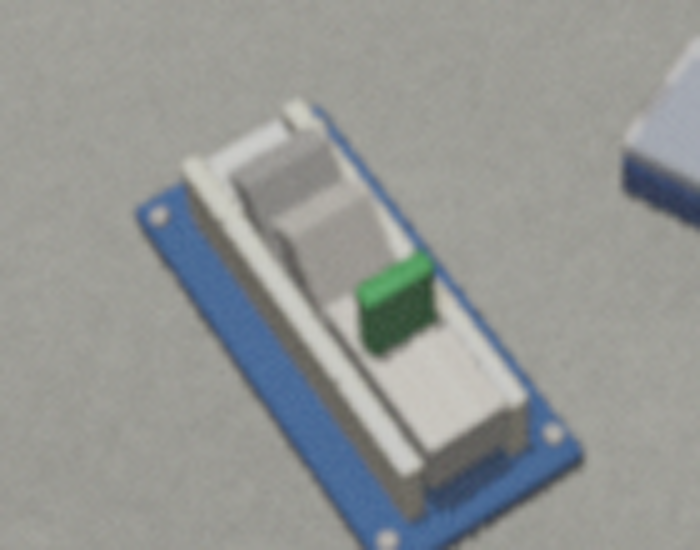

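The view shows the grey fixed jaw nearest the robot, its slanting face and gap, then the sliding jaw with the green tab (about 395,300). From the profile, the fixed jaw's upper edge lies 42 mm before the base centre and the opening is about 17 mm.

Emit:
{"name": "carry_out", "arguments": {
  "deltas": [
    [[0,0,0,0,1],[0,0,0,0,1]]
  ]
}}

```text
clock: 3.8
tool_pos: [0.585, 0.1991, 0.1391]
orientation: [-180.0, -0.0, -15.4]
force: [-0.3, -0.5, -0.4]
opening: 0.0874
gripper_force: 0.0
```

Emit:
{"name": "carry_out", "arguments": {
  "deltas": [
    [[0.011,0.013,0,0,1],[0.011,0.013,0,0,0],[0.011,0.013,0,0,-1],[0.011,0.013,0,0,-1],[0.011,0.013,0,0,-1]]
  ]
}}

```text
clock: 4.3
tool_pos: [0.5863, 0.1959, 0.1385]
orientation: [180.0, 0.0, -15.4]
force: [-0.0, 0.7, -0.2]
opening: 0.0616
gripper_force: 0.0
```

Emit:
{"name": "carry_out", "arguments": {
  "deltas": [
    [[0,0,0,0,-1],[0,0,0,0,-1],[0,0,0,0,-1]]
  ]
}}

```text
clock: 4.6
tool_pos: [0.5863, 0.196, 0.1386]
orientation: [180.0, -0.0, -15.4]
force: [0.6, 0.0, 1.1]
opening: 0.0371
gripper_force: 0.0
```

Emit:
{"name": "carry_out", "arguments": {
  "deltas": [
    [[0,0,0,0,-1],[0,0,0,0,-1],[0,0,0,0,-1],[0,0,0,0,-1]]
  ]
}}

```text
clock: 5.0
tool_pos: [0.5862, 0.1959, 0.1385]
orientation: [180.0, 0.0, -15.4]
force: [-0.5, -0.3, 0.4]
opening: 0.03
gripper_force: 30.0
```

Emit:
{"name": "carry_out", "arguments": {
  "deltas": [
    [[0,0,-0.1,0,-1],[0,0,-0.25,0,-1],[0,0,-0.4,0,-1],[0,0,-0.55,0,-1],[0,0,-0.7,0,-1]]
  ]
}}

```text
clock: 5.5
tool_pos: [0.5859, 0.1958, 0.2795]
orientation: [180.0, 0.0, -15.4]
force: [-0.0, 0.3, -1.0]
opening: 0.0298
gripper_force: 30.0
```

Emit:
{"name": "carry_out", "arguments": {
  "deltas": [
    [[0,0,0,0,-1],[0,0,0,0,-1]]
  ]
}}

```text
clock: 5.7
tool_pos: [0.5861, 0.1961, 0.2787]
orientation: [-179.9, -0.0, -15.4]
force: [0.5, 1.0, -2.9]
opening: 0.03
gripper_force: 30.0
```

```bash
python3 - <<'E'
from h import *
o=ctrl.get_obs();print(o["tool_pos"],o["orientation"],o["force"],o["opening"])
S=snap("scene");X=o["tool_pos"]+[0,0,-.05];u=proj(S,X).astype(int)
A=cv2.resize(S["color"][max(0,u[1]-75):u[1]+75,u[0]-75:u[0]+75],(600,600),interpolation=cv2.INTER_CUBIC)
cv2.imwrite("pics/lift.png",A[...,::-1])
E
```

```text
[0.58611571 0.19609978 0.27869703] [-1.79939202e+02 -5.50631281e-03 -1.54178921e+01] [ 0.50214556  1.03896376 -2.87722646] 0.030045243401819372
```

View pics/lift.png

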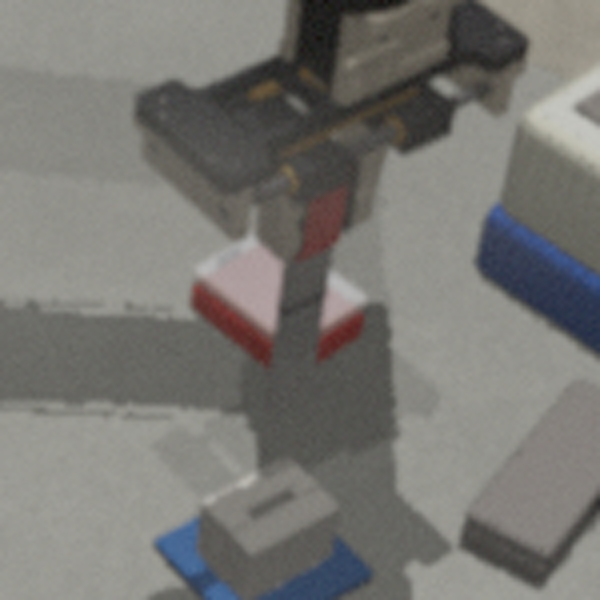

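Emit:
{"name": "carry_out", "arguments": {
  "deltas": [
    [[0.02,0.1,0,0,-1],[0.05,0.28,0,0,-1],[0.09,0.48,0,0,-1],[0.13,0.68,0,0,-1],[0.164,0.878,0,0,-1]]
  ]
}}

```text
clock: 6.25
tool_pos: [0.57, 0.0158, 0.2771]
orientation: [179.9, 0.1, -15.4]
force: [1.3, 0.6, -1.7]
opening: 0.0296
gripper_force: 30.0
```

Emit:
{"name": "carry_out", "arguments": {
  "deltas": [
    [[0.04,0.2,0,0,-1],[0.08,0.42,0,0,-1],[0.12,0.63,0,-0.0027,-1],[0.15,0.8,0,-0.0027,-1],[0.164,0.878,0,-0.0027,-1]]
  ]
}}

```text
clock: 6.75
tool_pos: [0.5545, -0.1631, 0.2772]
orientation: [180.0, 0.1, -14.6]
force: [-0.1, 1.1, -1.3]
opening: 0.0299
gripper_force: 30.0
```

Emit:
{"name": "carry_out", "arguments": {
  "deltas": [
    [[0,0,0,0,-1],[0,0,0,0,-1],[0,0,0,0,-1]]
  ]
}}

```text
clock: 7.05
tool_pos: [0.5561, -0.1594, 0.2781]
orientation: [-180.0, 0.0, -14.4]
force: [0.5, 0.4, -1.4]
opening: 0.0297
gripper_force: 30.0
```

```bash
cat >> h.py <<'E'
yaw=np.radians(-14.45);a=np.array([np.cos(yaw),np.sin(yaw),0]);b=np.array([-np.sin(yaw),np.cos(yaw),0]);c=np.array([.5879,-.1681,0])
def st():
    o=ctrl.get_obs();X=o["tool_pos"]-c;print("s %.4f lat %.4f z %.4f"%(X@a,X@b,X[2]),o["orientation"].round(2),o["force"].round(1),o["clock"],o["opening"],o["gripper_force"])
    return o
def crop(p,X,r,f):
    u=proj(p,np.array(X)).astype(int);u=np.maximum(u,r)
    A=cv2.resize(p["color"][u[1]-r:u[1]+r,u[0]-r:u[0]+r],(600,600),interpolation=cv2.INTER_CUBIC)
    cv2.imwrite("pics/"+f,A[...,::-1])
E
python3 - <<'E'
from h import *
o=st();S=snap("scene");crop(S,o["tool_pos"]-[0,0,.1],75,"over.png")
E
```

```text
s -0.0330 lat 0.0005 z 0.2781 [-1.80e+02  4.00e-02 -1.44e+01] [ 0.5  0.4 -1.4] 7.05 0.029664454631894006 29.997323155403137
```

View pics/over.png

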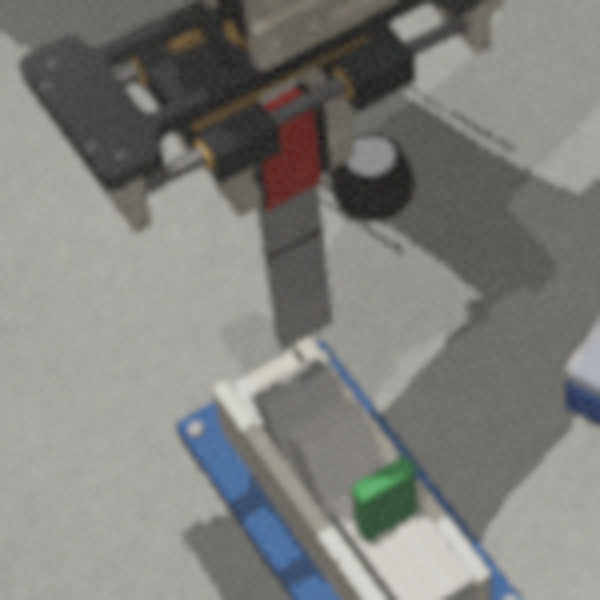

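The gauge hangs upright over the mouth of the gap (blade tip at about 303,335 in the crop), lateral error about 0.5 mm.

Emit:
{"name": "carry_out", "arguments": {
  "deltas": [
    [[0,0,0.08,0,-1],[0,0,0.18,0,-1],[0,0,0.27,0,-1],[0,0,0.32,0,-1],[0,0,0.33,0,-1]]
  ]
}}

```text
clock: 7.6
tool_pos: [0.5557, -0.1593, 0.2114]
orientation: [180.0, 0.1, -14.4]
force: [-0.3, -0.8, -0.8]
opening: 0.0294
gripper_force: 30.0
```

Emit:
{"name": "carry_out", "arguments": {
  "deltas": [
    [[0,0,0.01,0,-1],[0,0,0.02,0,-1],[0,0,0.025,0,-1],[0,0,0.025,0,-1]]
  ]
}}

```text
clock: 8.0
tool_pos: [0.5563, -0.1601, 0.2079]
orientation: [-180.0, -0.0, -14.4]
force: [-0.1, -0.2, -1.2]
opening: 0.0297
gripper_force: 30.0
```

Emit:
{"name": "carry_out", "arguments": {
  "deltas": [
    [[-0.02,0,0.012,0,-1],[-0.045,0,0.022,0,-1],[-0.07,0,0.03,0,-1],[-0.09,0,0.037,0,-1],[-0.108,0,0.045,0,-1]]
  ]
}}

```text
clock: 8.5
tool_pos: [0.5353, -0.1546, 0.199]
orientation: [-180.0, -0.1, -14.4]
force: [2.2, -1.3, 4.0]
opening: 0.0299
gripper_force: 30.0
```

```bash
python3 - <<'E'
from h import *
o=st();S=snap("scene");crop(S,o["tool_pos"]-[0,0,.09],60,"tilt1.png")
E
```

```text
s -0.0543 lat -0.0001 z 0.1990 [-1.7998e+02 -7.0000e-02 -1.4430e+01] [ 2.2 -1.3  4. ] 8.5 0.029934823628961906 30.00002771615982
```

View pics/tilt1.png

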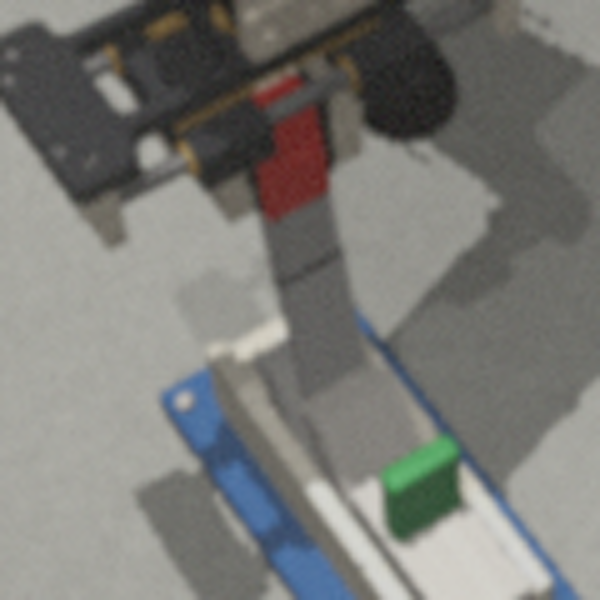

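It works: the tip is in the gap behind the sliding jaw (about 310,390) and the gauge is tilting in the grip under a few newtons.

Emit:
{"name": "carry_out", "arguments": {
  "deltas": [
    [[-0.02,0,0.013,0,-1],[-0.04,0,0.028,0,-1],[-0.06,0,0.043,0,-1],[-0.08,0,0.058,0,-1],[-0.1,0,0.075,0,-1]]
  ]
}}

```text
clock: 9.05
tool_pos: [0.5154, -0.1496, 0.1831]
orientation: [180.0, 0.0, -14.4]
force: [1.8, -0.7, 2.9]
opening: 0.0302
gripper_force: 30.0
```

Emit:
{"name": "carry_out", "arguments": {
  "deltas": [
    [[-0.02,0,0.019,0,-1],[-0.04,0,0.038,0,-1],[-0.06,0,0.057,0,-1],[-0.08,0,0.077,0,-1],[-0.093,0,0.095,0,-1]]
  ]
}}

```text
clock: 9.55
tool_pos: [0.4973, -0.145, 0.1641]
orientation: [180.0, 0.0, -14.4]
force: [2.1, -1.2, 2.8]
opening: 0.0299
gripper_force: 30.0
```

```bash
python3 - <<'E'
from h import *
o=st();S=snap("scene");crop(S,o["tool_pos"]-[-.03,0,.06],60,"tilt2.png")
E
```

```text
s -0.0935 lat -0.0002 z 0.1641 [ 1.800e+02  2.000e-02 -1.444e+01] [ 2.1 -1.2  2.8] 9.55 0.029943462012938286 30.000127851963043
```

View pics/tilt2.png

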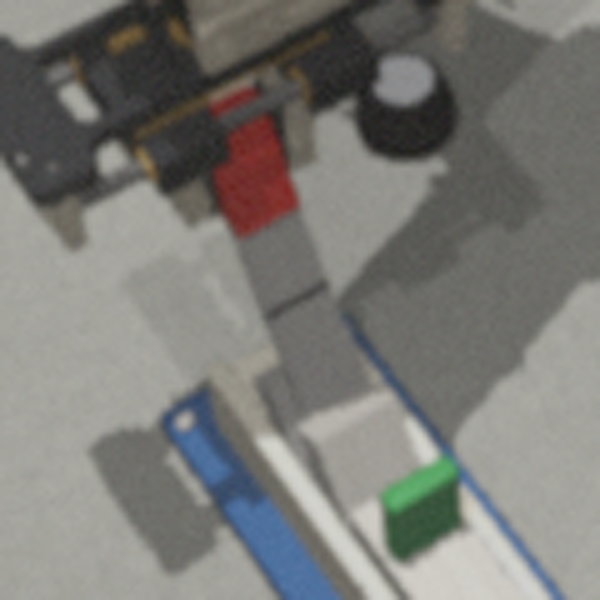

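The gauge now leans about 30° in line with the gap, its 80 mm line still about 40 mm above the mouth. I'll slide it down along the gap.

Emit:
{"name": "carry_out", "arguments": {
  "deltas": [
    [[0.018,0,0.031,0,-1],[0.036,0,0.062,0,-1],[0.054,0,0.093,0,-1],[0.072,0,0.124,0,-1],[0.085,0,0.148,0,-1]]
  ]
}}

```text
clock: 10.1
tool_pos: [0.5142, -0.1494, 0.1338]
orientation: [180.0, 0.1, -14.4]
force: [-0.1, -0.1, -1.0]
opening: 0.0296
gripper_force: 30.0
```

Emit:
{"name": "carry_out", "arguments": {
  "deltas": [
    [[0.005,0,0.009,0,-1],[0.009,0,0.015,0,-1],[0.009,0,0.015,0,-1]]
  ]
}}

```text
clock: 10.4
tool_pos: [0.5159, -0.1497, 0.1319]
orientation: [180.0, 0.0, -14.4]
force: [0.2, -0.1, -1.5]
opening: 0.0297
gripper_force: 30.0
```

Emit:
{"name": "carry_out", "arguments": {
  "deltas": [
    [[0.003,0,0.005,0,-1],[0.005,0,0.009,0,-1],[0.005,0,0.009,0,-1]]
  ]
}}

```text
clock: 10.7
tool_pos: [0.5162, -0.15, 0.1319]
orientation: [180.0, 0.0, -14.4]
force: [-8.9, 3.2, 14.5]
opening: 0.0299
gripper_force: 30.0
```

Emit:
{"name": "carry_out", "arguments": {
  "deltas": [
    [[0.003,0,0.005,0,-1],[0.005,0,0.009,0,-1],[0.005,0,0.009,0,-1]]
  ]
}}

```text
clock: 11.0
tool_pos: [0.5166, -0.1503, 0.1318]
orientation: [180.0, 0.0, -14.4]
force: [-17.6, 6.9, 32.4]
opening: 0.0299
gripper_force: 30.0
```

Firm contact with the bottom, with the force along the blade. I'll ease off and release.

Emit:
{"name": "carry_out", "arguments": {
  "deltas": [
    [[-0.005,0,-0.009,0,-1],[-0.009,0,-0.016,0,-1],[-0.009,0,-0.016,0,-1]]
  ]
}}

```text
clock: 11.3
tool_pos: [0.5165, -0.1498, 0.1319]
orientation: [-180.0, -0.1, -14.4]
force: [-3.4, 1.7, 5.0]
opening: 0.0299
gripper_force: 30.0
```

Emit:
{"name": "carry_out", "arguments": {
  "deltas": [
    [[0,0,0,0,-0.2],[0,0,0,0,0],[0,0,0,0,0.2],[0,0,0,0,0.2],[0,0,0,0,0.2]]
  ]
}}

```text
clock: 11.8
tool_pos: [0.5164, -0.1499, 0.1315]
orientation: [180.0, 0.0, -14.4]
force: [-0.6, -0.0, -0.1]
opening: 0.0518
gripper_force: 0.0
```

```bash
python3 - <<'E'
from h import *
o=st();S=snap("scene");crop(S,o["tool_pos"]-[-.04,0,.04],60,"rel.png")
E
```

```text
s -0.0738 lat -0.0002 z 0.1315 [ 1.800e+02  1.000e-02 -1.444e+01] [-0.6 -0.  -0.1] 11.8 0.05183575264345511 0.0
```

View pics/rel.png

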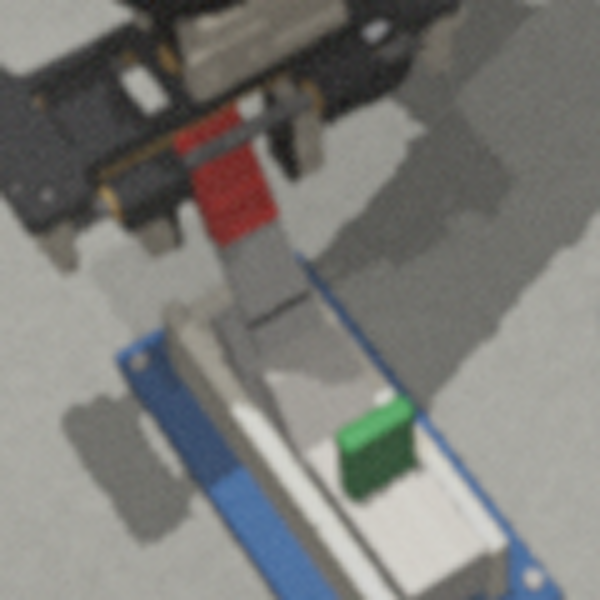

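The gauge rests in the gap on its own with its 80 mm line at the mouth (about 280,310), and the jaw is still open. Now I lift clear and go behind the tab.

Emit:
{"name": "carry_out", "arguments": {
  "deltas": [
    [[0,0,-0.02,0,0.5],[0,0,-0.1,0,0.5],[0,0,-0.25,0,0.5],[0,0,-0.42,0,0.5],[0,0,-0.6,0,0.5]]
  ]
}}

```text
clock: 12.35
tool_pos: [0.5159, -0.1498, 0.2529]
orientation: [180.0, 0.0, -14.4]
force: [1.3, 0.1, -0.0]
opening: 0.0658
gripper_force: 0.0
```

Emit:
{"name": "carry_out", "arguments": {
  "deltas": [
    [[0.15,0,0,0,-1],[0.35,0,0,0,-1],[0.55,0,0,0,-1],[0.68,0,0,0,-1],[0.73,0,0,0,-1]]
  ]
}}

```text
clock: 12.85
tool_pos: [0.6594, -0.1868, 0.2504]
orientation: [180.0, 0.1, -14.5]
force: [-0.4, 0.3, -0.2]
opening: 0.0313
gripper_force: 0.0
```

Emit:
{"name": "carry_out", "arguments": {
  "deltas": [
    [[0,0,0,0,-1],[0,0,0,0,-1],[0,0,0,0,-1],[0,0,0,0,-1],[0,0,0,0,-1]]
  ]
}}

```text
clock: 13.35
tool_pos: [0.6572, -0.186, 0.2523]
orientation: [-180.0, -0.0, -14.4]
force: [-0.0, -0.9, 0.8]
opening: 0.0007
gripper_force: 0.0
```

```bash
python3 - <<'E'
from h import *
o=st();T=snap("top")
h=cv2.cvtColor(T["color"],cv2.COLOR_RGB2HSV);m=cv2.inRange(h,(50,100,30),(85,255,255))
ys,xs=np.nonzero(m);print(len(xs))
S=snap("scene");crop(S,o["tool_pos"]-[.04,0,.08],75,"tab.png")
E
```

```text
s 0.0716 lat -0.0001 z 0.2523 [-1.7999e+02 -5.0000e-02 -1.4430e+01] [-0.  -0.9  0.8] 13.35 0.0007469086557732405 0.0
39
```

View pics/tab.png

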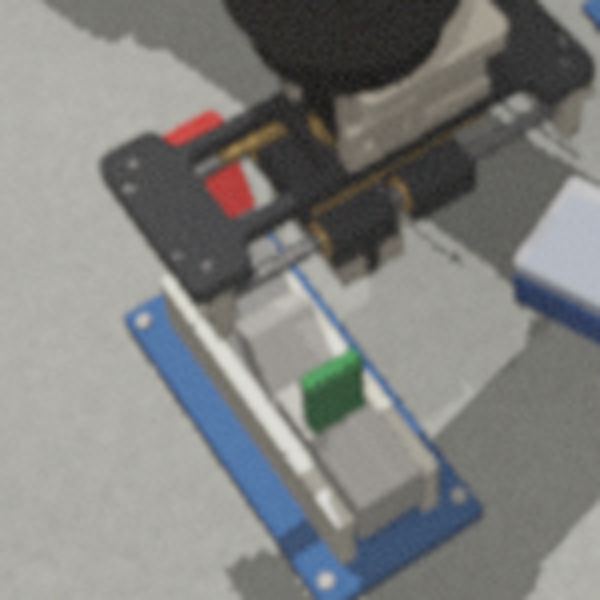

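The tool is closed and hovering about 15 mm behind the tab's rear face, with the gauge (red) still standing. Lowering now.

Emit:
{"name": "carry_out", "arguments": {
  "deltas": [
    [[0,0,0.2,0,-1],[0,0,0.45,0,-1],[0,0,0.65,0,-1],[0,0,0.78,0,-1],[0,0,0.82,0,-1]]
  ]
}}

```text
clock: 13.95
tool_pos: [0.6555, -0.186, 0.084]
orientation: [180.0, 0.3, -14.5]
force: [-0.3, 0.2, 0.6]
opening: 0.0002
gripper_force: 0.0
```

Emit:
{"name": "carry_out", "arguments": {
  "deltas": [
    [[-0.01,0,0,0,-1],[-0.025,0,0,0,-1],[-0.04,0,0,0,-1],[-0.05,0,0,0,-1],[-0.055,0,0,0,-1]]
  ]
}}

```text
clock: 14.45
tool_pos: [0.6473, -0.1834, 0.0888]
orientation: [-180.0, -0.1, -14.4]
force: [0.4, 0.3, 0.1]
opening: 0.0004
gripper_force: 0.0
```

Emit:
{"name": "carry_out", "arguments": {
  "deltas": [
    [[-0.01,0,0,0,-1],[-0.02,0,0,0,-1],[-0.03,0,0,0,-1],[-0.035,0,0,0,-1],[-0.04,0,0,0,-1]]
  ]
}}

```text
clock: 14.95
tool_pos: [0.6398, -0.1815, 0.088]
orientation: [-180.0, -0.1, -14.4]
force: [2.9, -0.9, 2.9]
opening: -0.0
gripper_force: 1.8
```

Emit:
{"name": "carry_out", "arguments": {
  "deltas": [
    [[-0.005,0,0,0,-1],[-0.01,0,0,0,-1],[-0.015,0,0,0,-1],[-0.015,0,0,0,-1]]
  ]
}}

```text
clock: 15.35
tool_pos: [0.6372, -0.1808, 0.0879]
orientation: [-180.0, -0.1, -14.4]
force: [5.5, -1.8, 1.5]
opening: 0.0003
gripper_force: 3.0
```

Pushing the jaw at a few newtons. I'll continue in small steps until the force rises.

Emit:
{"name": "carry_out", "arguments": {
  "deltas": [
    [[-0.005,0,0,0,-1],[-0.01,0,0,0,-1],[-0.015,0,0,0,-1],[-0.015,0,0,0,-1]]
  ]
}}

```text
clock: 15.75
tool_pos: [0.6373, -0.1808, 0.088]
orientation: [-180.0, -0.4, -14.4]
force: [15.1, -6.9, -6.4]
opening: 0.0001
gripper_force: 8.2
```

Emit:
{"name": "carry_out", "arguments": {
  "deltas": [
    [[-0.004,0,0,0,-1],[-0.008,0,0,0,-1],[-0.01,0,0,0,-1],[-0.01,0,0,0,-1]]
  ]
}}

```text
clock: 16.15
tool_pos: [0.6373, -0.1808, 0.0881]
orientation: [-180.0, -0.6, -14.4]
force: [22.4, -10.5, -10.5]
opening: 0.0005
gripper_force: 11.7
```

Hard stop at about 22 N. I'll back off, lift, and check the jaw position.

Emit:
{"name": "carry_out", "arguments": {
  "deltas": [
    [[0.02,0,0,0,-1],[0.05,0,0,0,-1],[0.08,0,0,0,-1],[0.08,0,0,0,-1]]
  ]
}}

```text
clock: 16.55
tool_pos: [0.6465, -0.1835, 0.0867]
orientation: [180.0, 0.1, -14.5]
force: [0.0, 0.6, -0.5]
opening: 0.0003
gripper_force: 0.0
```

Emit:
{"name": "carry_out", "arguments": {
  "deltas": [
    [[0,0,-0.2,0,-1],[0,0,-0.45,0,-1],[0.3,0,-0.7,0,-1],[0.5,0,-0.9,0,-1],[0.6,0,-0.95,0,-1]]
  ]
}}

```text
clock: 17.05
tool_pos: [0.7586, -0.2121, 0.2767]
orientation: [-180.0, -0.1, -14.4]
force: [2.1, -0.2, 0.7]
opening: 0.0004
gripper_force: 0.0
```

```bash
python3 - <<'E'
from h import *
np.set_printoptions(precision=4,suppress=True)
o=st();T=snap("top");S=snap("scene")
def g(p,near,rad,lo=(50,100,30),hi=(85,255,255)):
    m=cv2.inRange(cv2.cvtColor(cv2.resize(p["color"],None,fx=4,fy=4,interpolation=cv2.INTER_CUBIC),cv2.COLOR_RGB2HSV),lo,hi);ys,xs=np.nonzero(m);uv=np.c_[xs,ys]/4-0.375
    return uv[np.linalg.norm(uv-np.array(near),axis=1)<rad]
A=g(T,(350,191),16);B=g(S,(251,297),18)
print(len(A),A.mean(0) if len(A) else 0,len(B),B.mean(0) if len(B) else 0)
# predicted shift of tab per 10mm closing, from the start centroids (350.966,188.531),(253.745,295.871)
X=c+.0431*a+[0,0,.112]
for p in(T,S): print(proj(p,X-.010*a)-proj(p,X))
# blade direction: handle red points in scene vs predicted axis
fj=c-.0025*a+[0,0,.02]
for d in (120,147.5,175):
    print(d,proj(S,fj+a*.0026+[0,0,.0015]+d/1000*(-.5*a+np.array([0,0,.866]))),proj(T,fj+a*.0026+[0,0,.0015]+d/1000*(-.5*a+np.array([0,0,.866]))))
for p in(S,T):
    R=g(p,proj(p,fj+.1475*(-.5*a+np.array([0,0,.866]))),22,(0,140,60),(8,255,255));print("red",len(R),R.mean(0) if len(R) else 0)
crop(S,fj+[-.02,0,.05],60,"closed.png")
E
```

```text
s 0.1763 lat -0.0000 z 0.2767 [-179.98   -0.06  -14.41] [ 2.1 -0.2  0.7] 17.05 0.0004453723627650929 0.0
596 [350.0856 191.2869] 0 0
[-0.8358  3.2201]
[-2.7163 -3.586 ]
120 [228.279  256.9022] [342.6172 221.406 ]
147.5 [223.8934 245.8686] [342.3362 224.9744]
175 [219.4148 234.6013] [342.0448 228.6756]
red 5289 [223.5616 245.0211]
red 1563 [341.4692 224.7765]
```

View pics/closed.png

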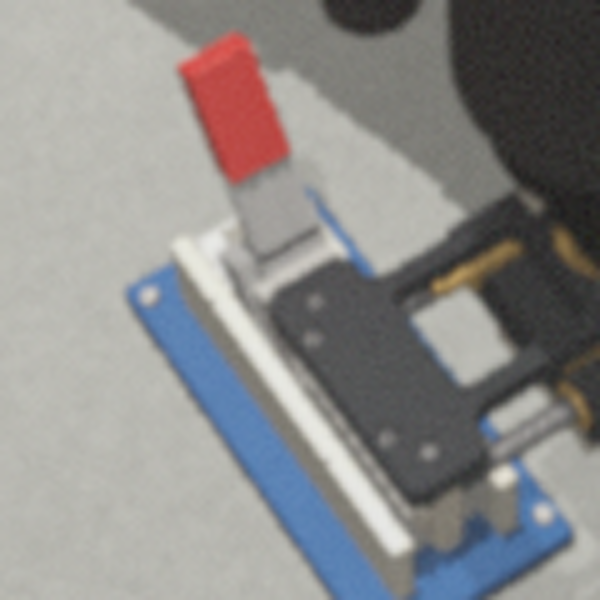

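Emit:
{"name": "carry_out", "arguments": {
  "deltas": [
    [[0,0,0,0,-1],[0,0,0,0,-1],[0,0,0,0,-1]]
  ]
}}

```text
clock: 17.45
tool_pos: [0.7569, -0.2117, 0.2727]
orientation: [180.0, 0.1, -14.4]
force: [-0.0, -0.4, 0.4]
opening: -0.0
gripper_force: 0.0
```

```bash
python3 - <<'E'
from h import *
st();print(ctrl.close_job())
E
```

```text
s 0.1745 lat -0.0001 z 0.2727 [ 1.7999e+02  1.3000e-01 -1.4430e+01] [-0.  -0.4  0.4] 17.45 -3.935258799585181e-05 0.0
the job is handed in; nothing more can be done
None
```

I handed the job in at about 17.5 s, verdict not shown: the gauge stands released in the clamp, and the jaw was pushed about 8.6 mm to a hard stop at about 22 N, so its final opening is inferred as closed on the blade rather than measured.

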